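Put the sockets back on the socket rail in order of size

TASK

Put the four loose steel sockets back on the socket rail in order of size: the smallest on the stud next to the rail's hanging eye, then each larger one on the next stud, the largest at the capped end. Seat each one fully down over its stud, hex mouth up, and let go of it.

Things in the scene. Friction and masses are not known exactly. Their poses are not given: they have to be found in the camera images.
- socket_24: the smallest of four steel sockets, standing on its drive end, hex mouth up: round, 36 mm in diameter; 50 mm tall. A square drive hole, 19.6 mm wide and 21 mm deep, opens in the middle of its underside. Origin: centre of the underside, z up through the mouth. Loose, 0.19 to 0.65 kg; grip it across the upper half.
- socket_30: the second smallest of four steel sockets, standing on its drive end, hex mouth up: round, 43 mm in diameter from 29 mm height to the top, 39 mm in the lowest 21 mm; 53 mm tall. A square drive hole, 19.6 mm wide and 21 mm deep, opens in the middle of its underside. Origin: centre of the underside, z up through the mouth. Loose, 0.19 to 0.65 kg; grip it across the upper half.
- socket_36: the second largest of four steel sockets, standing on its drive end, hex mouth up: round, 51 mm in diameter from 29 mm height to the top, 42 mm in the lowest 21 mm; 57 mm tall. A square drive hole, 19.6 mm wide and 21 mm deep, opens in the middle of its underside. Origin: centre of the underside, z up through the mouth. Loose, 0.19 to 0.65 kg; grip it across the upper half.
- socket_41: the largest of four steel sockets, standing on its drive end, hex mouth up: round, 58 mm in diameter from 29 mm height to the top, 44 mm in the lowest 21 mm; 61 mm tall. A square drive hole, 19.6 mm wide and 21 mm deep, opens in the middle of its underside. Origin: centre of the underside, z up through the mouth. Loose, 0.19 to 0.65 kg; grip it across the upper half.
- clip_1: alike stud clip (of four) fixed on the rail, 70 to 98 mm apart, numbered towards the rail's -y: black base, 36 x 34 mm, flat top (seat) 16 mm above the bench; round steel stud, 14 mm in diameter, up to 36 mm above the bench, tapered over its top 11 mm to a 4 mm nose. Sockets fit at any yaw. Origin: stud axis at bench level, y along the rail.
- clip_2: alike stud clip (of four) fixed on the rail, 70 to 98 mm apart, numbered towards the rail's -y: black base, 36 x 34 mm, flat top (seat) 16 mm above the bench; round steel stud, 14 mm in diameter, up to 36 mm above the bench, tapered over its top 11 mm to a 4 mm nose. Sockets fit at any yaw. Origin: stud axis at bench level, y along the rail.
- clip_3: alike stud clip (of four) fixed on the rail, 70 to 98 mm apart, numbered towards the rail's -y: black base, 36 x 34 mm, flat top (seat) 16 mm above the bench; round steel stud, 14 mm in diameter, up to 36 mm above the bench, tapered over its top 11 mm to a 4 mm nose. Sockets fit at any yaw. Origin: stud axis at bench level, y along the rail.
- clip_4: alike stud clip (of four) fixed on the rail, 70 to 98 mm apart, numbered towards the rail's -y: black base, 36 x 34 mm, flat top (seat) 16 mm above the bench; round steel stud, 14 mm in diameter, up to 36 mm above the bench, tapered over its top 11 mm to a 4 mm nose. Sockets fit at any yaw. Origin: stud axis at bench level, y along the rail.
- eye: flat steel hanging eye, a ring 39 mm in outer diameter and 8 mm high, at one end of the rail (either end; the other end has a black plastic cap). It marks the small-socket end. Origin at the ring's centre at bench level, z up.
- rail: low aluminium channel, 40 mm wide, 344 mm long, 10 mm high, that carries the clips; fixed to the bench. Origin at its middle at bench level, y along the rail, x across it, z up.
Not all that is in view belongs to the job. What is shaped like the socket_41 but orange is not meant. What is shaped like the clip_1 but purple is not meant.

How it is judged:
By the outcome, as a careful person would: the job done as asked, in the order asked, and still so for the second after the job is handed in, with the robot touching nothing.
It also fails if it takes over 104 s, if anything falls off the work surface, if the arm or the gripper's body presses on something with over 40 N, if the wrist force passes 120 N, or if a joint passes its speed limit or range.

ROBOT

A 6-joint arm with a two-finger parallel gripper is mounted at the origin on a cart in front of the work surface, level with it; the furniture and walls round the work are solid. World frame = base frame: x ahead of the robot, y to its left, z up, the work surface at z = 0. Lengths are in mm, angles in degrees, forces in N, time in s.
With the tool pointing down it reaches from about 350 to 850 mm from the base axis. Payload 8.1 kg.
Tool frame: the origin (TCP) lies at the very end of the fingers, on their centre line; the grasp point (between the pads) lies 19 mm behind it (r.grip_point_offset is the distance from the TCP to the grasp point, in mm); z points along the fingers, y is the line along which they close (so a half turn about z gives the same grasp; the last joint's range is limited). The gripper opens to 85 mm and grips with 20 to 120 N. Pads are 22 mm wide; open, the fingers measure 114 mm over their backs; the gripper's body (76 mm by 85 mm) begins 54 mm behind the grasp point. The pads swing forward as they close: fully open they stand 13 mm farther back than shut.
Start: joints at [67.185, 7.471, 85.268, -0, 87.261, -4.893], TCP at [184.613, 570.897, 231.292] pointing down, gripper open.
Joint ranges: [-169.43, 169.43], [-51.17, 129.36], [1.28, 143.12], [-76.62, 256.62], [0, 156.53], [-152.29, 152.29]. Speed limits (degrees/s): [136.94, 136.94, 159.86, 180, 180, 180].

INTERFACE

Orientations are given as [roll, pitch, yaw] about the fixed x, y, z axes, in that order (R = Rz(yaw) Ry(pitch) Rx(roll)).
In Python, from bench import status, eyes, r gives the robot as it stands.
- The arm moves only by the shell command python3 -m handwheel 'ROWS' [FORCE]. ROWS is a JSON object whose one key "series" holds a list that holds one entry, the list of rows, each a list of 7 numbers: the shift along the tool's x, y, z in cm, then the turn, a rotation vector about the tool's x, y, z in rad, then the opening, from 0 (shut) to 1 (fully open). In form: {"series": [[[tx, ty, tz, rx, ry, rz, claw], ...]]}. A call has 1 to 12 rows; each row is the pose to reach, as a shift and turn from the pose commanded when the call began, along the tool's axes at that moment; what a row does not reach only later rows make up. A row lasts 1/8 s, in which the tool goes at most 62.5 mm and 10.7 degrees, less where a joint would pass 70% of its speed; a pose out of reach is approached as far as the arm can. A call with a gripper value outside its range is refused whole. The fingers move at their own pace and stop on an object; FORCE is the grip in N (left out, the last holds). Time passes only in rows, so rows that repeat a pose let the fingers close. It gives the time, the measured TCP pose, the force, the opening and the grip force at its end, in the units of the state.
- status.sense(): the state, without advancing time (a new reading comes with each control period).
- eyes.snapshot(name): name is "side" or "top" or "wrist"; returns a dict with "img" (400x640x3 uint8, red, green, blue), "mtx" (3x3 intrinsics, pixels), "R" (3x3) and "t" (3): a world point X has camera coordinates R X + t. Camera axes: x right, y down, z forward; pixel columns grow to the right and rows downward; lengths in mm; the calibration is good to about 2 mm. A picture is of the moment at which its call begins. There is no depth.
- r.hand_in(): hands the job in; it is judged then, once.
The state is a dict: "time": time; "joint_pos": joint angles; "qd": joint speeds; "joint_efforts": joint torques, N m; "tool_pos": TCP position; "tcp_rot": TCP orientation; "ft_force": force on the tool from outside, world axes, zero at the start; "wrist_torque": the same for the moment, N m; "finger_gap": finger opening in mm; "grip_force": force on a finger pad.
Only numpy, scipy, OpenCV 4.12 (cv2) and the standard library are available. Lean on these libraries where they do the work, as an engineer would, in place of code of your own. Each camera call takes 0.05 s, during which the arm holds its last target. There are 200 camera calls.

## Working session

There is one attempt and no reset: what is moved stays moved. The work goes in short steps, Python scripts to look and compute and a shell command to move; the robot and the scene stay as the last step left them, time stands still between calls to the robot, and variables do not carry over. Pictures are saved under pics/ and viewed, at most 14 in all, crops included, and the job is handed in when it is done.

```bash
mkdir -p pics; ls; python3 - <<'E'
from bench import status, eyes, r
import cv2,numpy as np,pickle
d={}
for n in("side","top"):
    s=eyes.snapshot(n);d[n]=s;cv2.imwrite(f"pics/{n}0.png",s["img"][:,:,::-1])
    R,t=np.array(s["R"]),np.array(s["t"]);print(n,np.round(-R.T@t),np.round(R,3).tolist(),np.round(s["mtx"]).tolist())
pickle.dump(d,open("d0.pkl","wb"))
s=status.sense();print(s)
E
```

```text
pics
side [ 206. -823.  833.] [[0.934, -0.358, 0.001], [-0.238, -0.625, -0.744], [0.267, 0.694, -0.669]] [[443.0, 0.0, 322.0], [0.0, 443.0, 193.0], [0.0, 0.0, 1.0]]
top [ 322.   11. 1092.] [[0.026, -1.0, 0.004], [-0.982, -0.026, -0.189], [0.189, 0.001, -0.982]] [[503.0, 0.0, 326.0], [0.0, 503.0, 198.0], [0.0, 0.0, 1.0]]
{'time': 0.1, 'joint_pos': array([ 6.71840016e+01,  7.51099766e+00,  8.53229610e+01,  1.00934808e-03,
        8.72609366e+01, -4.89313753e+00]), 'qd': array([ 0.10570155, -0.08632501, -0.06710355, -0.08742115,  0.03201813,
       -0.01148229]), 'joint_efforts': array([ 1.42939956e-03, -5.70949030e+01, -5.01940799e+01, -5.78905815e-05,
        8.13331688e-03, -1.67788028e-05]), 'tool_pos': array([184.42511672, 570.43989192, 230.34781978]), 'tcp_rot': array([-1.79905537e+02, -9.09877162e-03,  1.62077083e+02]), 'ft_force': array([ 0.6083078 , -0.22622378, -0.81051413]), 'wrist_torque': array([ 0.05411557, -0.05170152, -0.0126329 ]), 'grip_force': 0.0, 'finger_gap': 85.37621488262523}
```

View pics/top0.png

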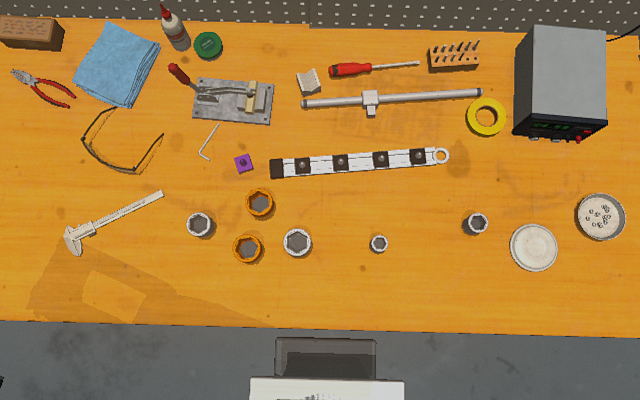

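View pics/side0.png

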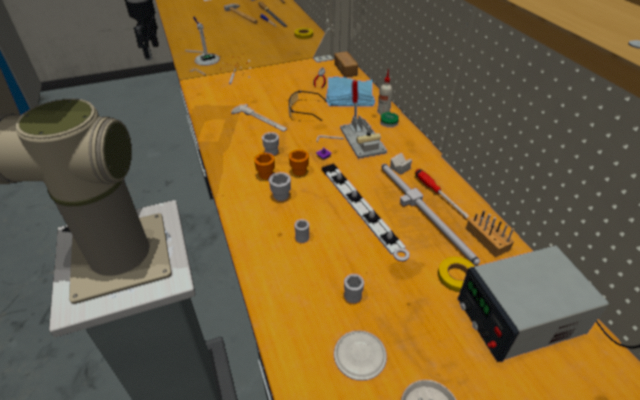

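The top view shows the silver sockets at (199,225), (297,243), (379,243) and (476,223). They could be mistaken for the orange decoys at (260,202) and (247,248). The rail has its cap at (277,168), studs at about (303,165), (341,162), (381,159) and (418,156), and the eye at (441,156). A purple clip decoy sits at (243,163). In the side view the eye end is the near one, at -y. Next I'll measure and check crops.

```bash
cat > h.py <<'E'
import numpy as np,cv2
def ray(s,u,v,z):
    K,R,t=map(np.array,(s["mtx"],s["R"],s["t"]));c=-R.T@t
    d=R.T@np.linalg.solve(K,[u,v,1.]);return c+d*(z-c[2])/d[2]
def proj(s,X):
    p=np.array(s["mtx"])@(np.array(s["R"])@np.array(X,float)+np.array(s["t"]));return p[:2]/p[2]
def rectify(s,c,half,z,px=2.0):
    """picture of the plane at height z about c: columns = -y, rows = -x, px pixels per mm"""
    q=[[c[0]+a*half,c[1]+b*half,z] for a,b in((1,1),(1,-1),(-1,-1),(-1,1))]
    n=2*half*px
    M=cv2.getPerspectiveTransform(np.float32([proj(s,x) for x in q]),np.float32([[0,0],[n,0],[n,n],[0,n]]))
    return cv2.warpPerspective(s["img"],M,(int(n),int(n)),flags=cv2.INTER_CUBIC)
E
python3 - <<'E'
import pickle;from h import *
s=pickle.load(open("d0.pkl","rb"))["top"]
im=s["img"];hsv=cv2.cvtColor(im,cv2.COLOR_RGB2HSV)
m=(hsv[...,1]<70).astype(np.uint8);m[:185]=0;m[300:]=0
cs,_=cv2.findContours(m,cv2.RETR_EXTERNAL,cv2.CHAIN_APPROX_NONE)
for c in cs:
    if cv2.contourArea(c)<100:continue
    (u,v),rad=cv2.minEnclosingCircle(c);P=ray(s,u,v,50)
    x,y,w,h=cv2.boundingRect(c);print("blob",round(u),round(v),"bbox",(x,y,w,h),"P@50",P.round(),"w mm",round(w*np.linalg.norm(ray(s,u,v,50)-ray(s,u+1,v,50)),1))
for u,v in((260,202),(247,248)):print(ray(s,u,v,60).round())
a=cv2.resize(im[180:275,180:310],(800,585),interpolation=cv2.INTER_CUBIC)
a=np.vstack([cv2.resize(im[190:270,180:340],(800,400))[:300*1+100:1][:290],])
p1=cv2.resize(im[205:265,180:330],(750,300),interpolation=cv2.INTER_CUBIC)
p2=cv2.resize(im[205:265,360:510],(750,300),interpolation=cv2.INTER_CUBIC)
cv2.imwrite("pics/socks.png",np.vstack([p1,p2])[:,:,::-1])
cv2.imwrite("pics/rail.png",cv2.resize(im[140:185,230:460],(800,157),interpolation=cv2.INTER_CUBIC)[:,:,::-1])
E
```

```text
blob 249 249 bbox (241, 241, 16, 17) P@50 [411. 168.  50.] w mm 33.1
blob 378 244 bbox (370, 235, 18, 18) P@50 [ 430. -100.   50.] w mm 37.4
blob 297 242 bbox (283, 229, 28, 27) P@50 [428.  69.  50.] w mm 58.1
blob 533 247 bbox (510, 224, 48, 48) P@50 [ 431. -421.   50.] w mm 99.7
blob 475 224 bbox (463, 213, 25, 21) P@50 [ 477. -302.   50.] w mm 52.4
blob 199 225 bbox (186, 213, 25, 23) P@50 [459. 275.  50.] w mm 52.1
blob 260 204 bbox (252, 197, 17, 15) P@50 [507. 150.  50.] w mm 35.7
blob 601 216 bbox (578, 193, 48, 47) P@50 [ 500. -567.   50.] w mm 101.0
blob 114 219 bbox (63, 190, 101, 66) P@50 [467. 452.  50.] w mm 210.7
[509. 149.  60.]
[413. 170.  60.]
```

View pics/socks.png

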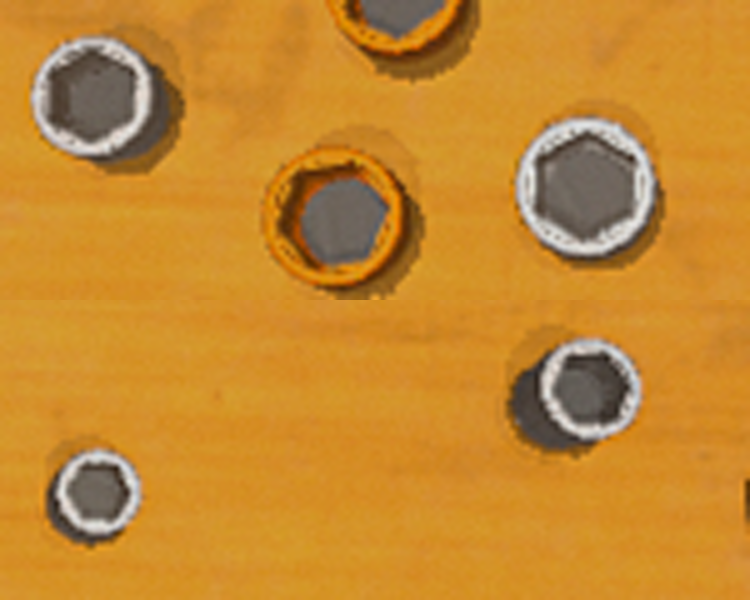

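View pics/rail.png

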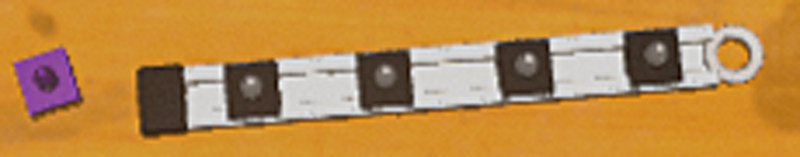

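The crops confirm four silver sockets, mouth up, with rim radii of 59, 70, 42 and 50 px at 5x. From left to right that makes them 36, 41, 24 and 30. The orange ones are rejected. The rail crop shows the cap at the left, four black clips, and the eye at the right (735,55).

```bash
python3 - <<'E'
import pickle;from h import *
s=pickle.load(open("d0.pkl","rb"))["top"];im=s["img"]
hsv=cv2.cvtColor(im,cv2.COLOR_RGB2HSV)
big=cv2.resize(hsv,None,fx=4,fy=4,interpolation=cv2.INTER_LINEAR)
for n,(u,v),z,D in(("36",(198,224),57,51),("41",(297,242),61,58),("24",(379,243),50,36),("30",(478,223),53,43)):
    m=((big[...,1]<80)&(big[...,2]>140)).astype(np.uint8);k=np.zeros_like(m);cv2.circle(k,(u*4,v*4),70,1,-1);m&=k
    c=np.vstack(max(cv2.findContours(m,0,1)[0],key=cv2.contourArea));(a,b),(w,h),_=cv2.fitEllipse(cv2.convexHull(c))
    U,V=(a+.5)/4-.5,(b+.5)/4-.5;P=ray(s,U,V,z);sc=np.linalg.norm(ray(s,U+1,V,z)-P)
    print(n,round(U,1),round(V,1),P.round(1),"D",np.round([w/4*sc,h/4*sc],1),"exp",D)
mk=((hsv[...,2]<90)).astype(np.uint8);mk[:140]=0;mk[185:]=0;mk[:,:285]=0;mk[:,440:]=0
pt=[]
for c in cv2.findContours(cv2.morphologyEx(mk,cv2.MORPH_CLOSE,np.ones((5,5))),0,1)[0]:
    if cv2.contourArea(c)<60:continue
    (u,v),wh,a=cv2.minAreaRect(c);pt.append(ray(s,u,v,16));print("clip",round(u,1),round(v,1),np.round(wh),pt[-1].round(1))
for u,v in((302.2,165.3),(340.7,161.9),(381.2,158.4),(418.3,155)):print("nose",ray(s,u,v,35).round(1))
E
```

```text
36 197.9 223.7 [460.4 275.3  57. ] D [48.  50.8] exp 51
41 296.6 241.8 [427.9  69.3  61. ] D [56.3 56.8] exp 58
24 379.3 242.9 [ 431.2 -101.7   50. ] D [34.4 34.9] exp 36
30 477.7 222.2 [ 479.5 -306.5   53. ] D [40.3 42.7] exp 43
clip 302.3 166.4 [18. 15.] [599.2  65.3  16. ]
clip 340.2 162.1 [15. 15.] [611.1 -18.   16. ]
clip 380.4 159.0 [15. 15.] [ 620.8 -106.7   16. ]
clip 418.8 157.1 [18. 19.] [ 627.5 -191.7   16. ]
nose [596.7  64.7  35. ]
nose [606.6 -18.5  35. ]
nose [ 616.9 -106.4   35. ]
nose [ 626.7 -187.1   35. ]
```

```bash
cat > go.py <<'E'
import sys,numpy as np
from bench import status
from scipy.spatial.transform import Rotation as Ro
def delta(pos,yaw=96.8):
    s=status.sense();R=Ro.from_euler("xyz",s["tcp_rot"],degrees=True)
    d=R.inv().apply(np.array(pos,float)-s["tool_pos"])/10
    w=(R.inv()*Ro.from_euler("xyz",[180,0,yaw],degrees=True)).as_rotvec()
    return d.round(2).tolist(),w.round(3).tolist()
if __name__=="__main__":
    for a in sys.argv[1:]:print(a,*delta([float(x) for x in a.split(",")]))
    s=status.sense();print("t",round(s["time"],2),s["tool_pos"].round(1),s["tcp_rot"].round(1),"f",s["ft_force"].round(1),"gap",round(s["finger_gap"],1))
E
python3 go.py 440,250,230 470,-101,230
```

```text
440,250,230 [-34.18, -22.62, 0.07] [-0.002, 0.001, 1.139]
470,-101,230 [-47.83, -55.1, 0.12] [-0.002, 0.001, 1.139]
t 0.1 [184.4 570.4 230.3] [-179.9   -0.   162.1] f [ 0.6 -0.2 -0.8] gap 85.4
```

```bash
python3 -m handwheel '{"series": [[[-34.18,-22.6,0,0,0,1.139,1],[-34.18,-22.6,0,0,0,1.139,1],[-34.18,-22.6,0,0,0,1.139,1],[-34.18,-22.6,0,0,0,1.139,1],[-34.18,-22.6,0,0,0,1.139,1],[-34.18,-22.6,0,0,0,1.139,1],[-34.18,-22.6,0,0,0,1.139,1],[-47.8,-55.1,0,0,0,1.139,1],[-47.8,-55.1,0,0,0,1.139,1],[-47.8,-55.1,0,0,0,1.139,1],[-47.8,-55.1,0,0,0,1.139,1],[-47.8,-55.1,0,0,0,1.139,1]]]}' 60
python3 go.py 431,-101.7,230; python3 - <<'E'
from bench import eyes;import cv2
s=eyes.snapshot("wrist");cv2.imwrite("pics/w1.png",s["img"][:,:,::-1])
from h import *;R,t=np.array(s["R"]),np.array(s["t"]);print((-R.T@t).round(),R.round(2).tolist(),proj(s,[431,-101.7,50]))
E
```

```text
time: 1.6
tool_pos: [466.2, -62.7, 231.2]
tcp_rot: [180.0, -0.0, 96.8]
ft_force: [1.7, 0.1, 1.1]
finger_gap: 85.4
grip_force: 0.0
431,-101.7,230 [-3.46, -3.96, 0.11] [0.0, -0.0, 0.0]
t 1.6 [466.2 -62.7 231.2] [180.   -0.   96.8] f [1.7 0.1 1.1] gap 85.4
[459.   9. 374.] [[0.99, 0.12, 0.0], [0.11, -0.95, 0.28], [0.03, -0.28, -0.96]] [283.4289937  205.63318129]
```

View pics/w1.png

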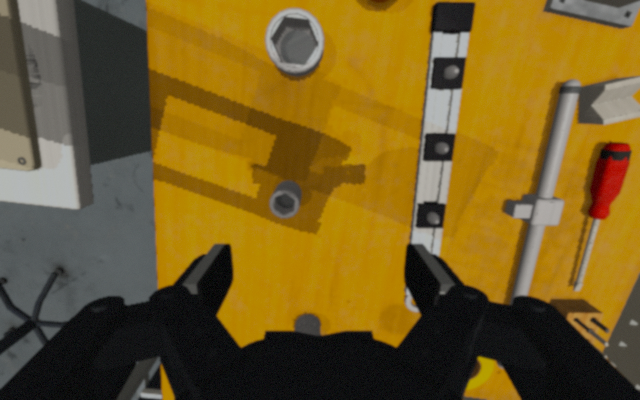

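The wrist view shows socket_24's mouth at (286,205), within 3 px of prediction, and stud noses at (453,72), (443,147) and (433,215). Nothing is near the grasp.

```bash
python3 - <<'E'
from bench import eyes;from h import *
s=eyes.snapshot("wrist");im=s["img"]
hsv=cv2.cvtColor(im,cv2.COLOR_RGB2HSV);big=cv2.resize(hsv,None,fx=4,fy=4,interpolation=cv2.INTER_LINEAR)
for n,(u,v),z,w in(("24",(286,205),50,20),("41",(295,42),61,34)):
    m=((big[...,1]<80)&(big[...,2]>100)).astype(np.uint8);k=np.zeros_like(m);cv2.circle(k,(u*4,v*4),w*4,1,-1);m&=k
    c=max(cv2.findContours(m,0,1)[0],key=cv2.contourArea);(a,b),wh,_=cv2.fitEllipse(cv2.convexHull(c))
    U,V=a/4,b/4;P=ray(s,U,V,z);print(n,U,V,P.round(1),np.array(wh)/4*np.linalg.norm(ray(s,U+1,V,z)-P))
for p in((453,72),(443,147),(433,215)):print(ray(s,*p,35).round(1))
for i,X in enumerate(([597,64.7,35],[607,-18.5,35],[617,-106.4,35])):print(proj(s,X))
cv2.imwrite("pics/w1c.png",np.hstack([cv2.resize(im[175:235,255:315],(390,390),interpolation=2),cv2.resize(im[50:110,420:480],(390,390),interpolation=2)])[:,:,::-1])
E
python3 go.py 431,-101.7,100
```

```text
24 284.95172119140625 198.45436096191406 [ 431.8 -100.7   50. ] [30.13810722 34.45168678]
41 295.04595947265625 35.24873352050781 [429.   68.1  61. ] [54.76474454 57.58677257]
[598.9  57.5  35. ]
[607.1 -22.5  35. ]
[ 614.5 -106.    35. ]
[452.88113401  64.54009188]
[443.7155466  143.50996116]
[434.9022843 215.5455912]
431,-101.7,100 [-3.1, -3.87, 13.1] [-0.001, 0.002, -0.006]
t 1.7 [466.1 -66.3 230.9] [-1.799e+02  1.000e-01  9.640e+01] f [-0.4  1.   0.8] gap 85.2
```

View pics/w1c.png

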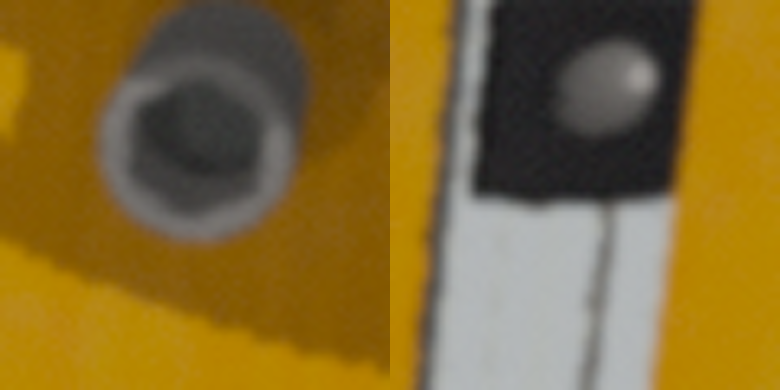

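```bash
python3 go.py 590,-105,300
```

```text
590,-105,300 [-5.24, 11.88, -6.91] [-0.001, 0.002, -0.006]
t 1.7 [466.1 -66.3 230.9] [-1.799e+02  1.000e-01  9.640e+01] f [-0.4  1.   0.8] gap 85.2
```

```bash
python3 -m handwheel '{"series": [[[-5.2,11.9,-6.9,0,0,0,1],[-5.2,11.9,-6.9,0,0,0,1],[-5.2,11.9,-6.9,0,0,0,1],[-5.2,11.9,-6.9,0,0,0,1],[-5.2,11.9,-6.9,0,0,0,1],[-5.2,11.9,-6.9,0,0,0,1],[-5.2,11.9,-6.9,0,0,0,1]]]}' 
python3 - <<'E'
from bench import eyes;from h import *;import pickle
s=eyes.snapshot("wrist");im=s["img"];pickle.dump(s,open("w2.pkl","wb"))
P=[proj(s,X) for X in([597,64.7,35],[607,-18.5,35],[617,-106.4,35],[627,-187,35])];print(np.round(P,1).tolist())
P=np.array(P).astype(int);W=np.zeros((600,800,3),np.uint8)
for i,p in enumerate(P):
    x,y=p[0]-20,max(p[1]-15,0);c=cv2.resize(im[y:y+30,x:x+40],(400,300),interpolation=2);W[i//2*300:i//2*300+300,i%2*400:i%2*400+400]=c;print(i,x,y)
cv2.imwrite("pics/w2.png",W[:,:,::-1]);cv2.imwrite("pics/w2full.png",im[:,:,::-1])
E
python3 go.py
```

```text
time: 2.58
tool_pos: [590.2, -97.8, 300.2]
tcp_rot: [-180.0, -0.0, 96.8]
ft_force: [-0.2, -0.7, 0.3]
finger_gap: 85.4
grip_force: 0.0
[[337.9, 37.8], [336.7, 107.2], [335.3, 171.9], [334.7, 224.9]]
0 317 22
1 316 92
2 315 156
3 314 209
t 2.62 [590.3 -98.  300.3] [-180.    -0.    96.8] f [0.8 0.5 0.1] gap 85.5
```

View pics/w2.png

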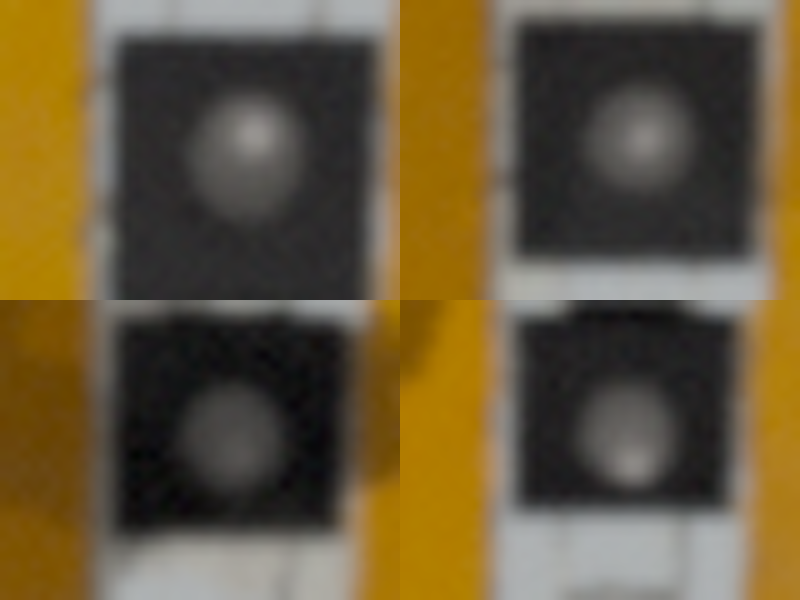

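The four crops are sharp. Stud noses are at about (341.9,34.9), (340.0,105.6), (337.9,169.6) and (336.8,225.1), each centred on a black base.

```bash
python3 - <<'E'
from h import *;import pickle
s=pickle.load(open("w2.pkl","rb"));Q=[]
for p in((341.9,34.9),(340,105.6),(337.9,169.6),(336.8,225.1)):Q.append(ray(s,*p,36));print(Q[-1].round(1))
Q=np.array(Q);print("gaps",np.linalg.norm(np.diff(Q,axis=0),axis=1).round(1),np.polyfit(Q[:,1],Q[:,0],1), (Q[:,0]-np.polyval(np.polyfit(Q[:,1],Q[:,0],1),Q[:,1])).round(1))
# base tops: left/right edge centre, top/bottom at z=16
for (x,y,a,b,c,d) in((317,22,115,378,40,300),(316,92,118,355,20,255),(315,156,112,345,20,228),(314,209,115,332,22,205)):
    print("base",ray(s,x+(a+b)/20-.45,y+(c+d)/20-.45,16).round(1))
E
python3 go.py 431.5,-101.3,100 431.5,-101.3,16
```

```text
[601.5  68.3  36. ]
[611. -16.  36.]
[ 620.1 -102.5   36. ]
[ 630.1 -186.6   36. ]
gaps [84.9 86.9 84.7] [-1.11591388e-01  6.09097998e+02] [ 0.1  0.1 -0.4  0.2]
base [602.1  68.6  16. ]
base [611.2 -15.3  16. ]
base [ 620.9 -103.8   16. ]
base [ 629.9 -186.    16. ]
431.5,-101.3,100 [1.56, -15.8, 20.03] [-0.0, -0.0, 0.0]
431.5,-101.3,16 [1.56, -15.8, 28.43] [-0.0, -0.0, 0.0]
t 2.62 [590.3 -98.  300.3] [-180.    -0.    96.8] f [0.8 0.5 0.1] gap 85.5
```

```bash
python3 -m handwheel '{"series": [[[1.6,-15.8,20,0,0,0,1],[1.6,-15.8,20,0,0,0,1],[1.6,-15.8,20,0,0,0,1],[1.6,-15.8,20,0,0,0,1],[1.6,-15.8,20,0,0,0,1],[1.6,-15.8,24,0,0,0,1],[1.6,-15.8,28.3,0,0,0,1],[1.6,-15.8,28.3,0,0,0,1],[1.6,-15.8,28.3,0,0,0,0],[1.6,-15.8,28.3,0,0,0,0],[1.6,-15.8,28.3,0,0,0,0],[1.6,-15.8,28.3,0,0,0,0]]]}' 60
python3 go.py 431.5,-101.3,120
```

```text
time: 4.12
tool_pos: [433.2, -101.7, 19.4]
tcp_rot: [179.9, 0.1, 96.8]
ft_force: [-4.9, -0.2, 12.0]
finger_gap: 34.4
grip_force: 60.3
431.5,-101.3,120 [0.05, -0.14, -10.06] [0.002, 0.001, 0.0]
t 4.12 [ 433.2 -101.7   19.4] [1.799e+02 1.000e-01 9.680e+01] f [-4.9 -0.2 12. ] gap 34.4
```

```bash
python3 -m handwheel '{"series": [[[0,0,-4,0,0,0,0],[0,0,-8.5,0,0,0,0],[0,0,-8.5,0,0,0,0],[0,0,-8.5,0,0,0,0]]]}'
python3 go.py 629.5,-186.5,90
```

```text
time: 4.62
tool_pos: [431.8, -101.0, 102.0]
tcp_rot: [180.0, 0.0, 96.8]
ft_force: [-1.3, 0.5, -3.8]
finger_gap: 34.3
grip_force: 62.3
629.5,-186.5,90 [-10.84, 18.61, 1.2] [0.0, 0.0, 0.0]
t 4.62 [ 431.8 -101.   102. ] [180.    0.   96.8] f [-1.3  0.5 -3.8] gap 34.3
```

```bash
python3 -m handwheel '{"series": [[[-10.84,18.6,1.2,0,0,0,0],[-10.84,18.6,1.2,0,0,0,0],[-10.84,18.6,1.2,0,0,0,0],[-10.84,18.6,1.2,0,0,0,0],[-10.84,18.6,1.2,0,0,0,0],[-10.84,18.6,1.2,0,0,0,0],[-10.84,18.6,1.2,0,0,0,0],[-10.84,18.6,1.2,0,0,0,0]]]}'
python3 go.py 629.5,-186.5,60 629.5,-186.5,36;python3 - <<'E'
from bench import eyes;from h import *
s=eyes.snapshot("wrist");im=s["img"];cv2.imwrite("pics/w3.png",im[:,:,::-1])
print(proj(s,[630,-186.5,120]),proj(s,[630,-186.5,70]))
E
```

```text
time: 5.62
tool_pos: [629.1, -186.3, 90.6]
tcp_rot: [180.0, 0.0, 96.8]
ft_force: [-0.1, -0.3, -2.5]
finger_gap: 34.5
grip_force: 62.4
629.5,-186.5,60 [-0.02, 0.04, 3.06] [0.0, 0.0, 0.0]
629.5,-186.5,36 [-0.02, 0.04, 5.46] [0.0, 0.0, 0.0]
t 5.62 [ 629.1 -186.3   90.6] [180.    0.   96.8] f [-0.1 -0.3 -2.5] gap 34.5
[317.41019186 280.96977391] [317.59432914 234.75519918]
```

View pics/w3.png

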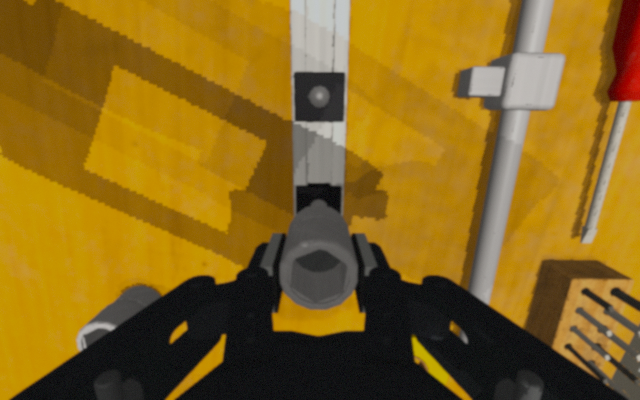

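The socket is upright in the pads, mouth centre about (320,276). Clip_3's nose is at (319.5,96), and clip_4's nose is just visible behind the socket at (319,203).

```bash
python3 - <<'E'
from bench import eyes;from h import *
s=eyes.snapshot("wrist");print(ray(s,319.5,96,36).round(1),ray(s,319,203,36).round(1),ray(s,320,276,121).round(1))
E
```

```text
[ 621.7 -105.4   36. ] [ 630.  -177.2   36. ] [ 630.9 -183.4  121. ]
```

```bash
python3 -m handwheel '{"series": [[[-0.35,0,0,0,0,0,0],[-0.35,0,2,0,0,0,0],[-0.35,0,3,0,0,0,0],[-0.35,0,3.7,0,0,0,0],[-0.35,0,4.3,0,0,0,0],[-0.35,0,4.9,0,0,0,0],[-0.35,0,5.4,0,0,0,0],[-0.35,0,5.5,0,0,0,0],[-0.35,0,5.5,0,0,0,0]]]}'
python3 go.py
```

```text
time: 6.85
tool_pos: [630.2, -190.1, 35.5]
tcp_rot: [180.0, 0.0, 96.8]
ft_force: [0.2, 0.5, -1.7]
finger_gap: 34.1
grip_force: 62.5
t 6.85 [ 630.2 -190.1   35.5] [180.    0.   96.8] f [ 0.2  0.5 -1.7] gap 34.1
```

```bash
python3 -m handwheel '{"series": [[[0,0,0.15,0,0,0,0],[0,0,0.15,0,0,0,0],[0,0,0.15,0,0,0,1],[0,0,0.15,0,0,0,1],[0,0,0,0,0,0,1],[0,0,-5,0,0,0,1],[0,0,-11,0,0,0,1],[0,0,-17,0,0,0,1],[0,0,-17,0,0,0,1]]]}'
python3 go.py 479.5,-306.5,200
```

```text
time: 7.98
tool_pos: [633.7, -191.5, 213.6]
tcp_rot: [179.4, 0.3, 96.8]
ft_force: [0.7, -0.5, -0.3]
finger_gap: 85.4
grip_force: 0.0
479.5,-306.5,200 [-9.58, -16.69, 1.23] [0.011, 0.006, 0.0]
t 7.97 [ 633.7 -191.5  213.6] [179.4   0.3  96.8] f [ 0.7 -0.5 -0.3] gap 85.4
```

```bash
python3 -m handwheel '{"series": [[[-8,-16.5,0,0,0,0,1],[-8,-16.5,0,0,0,0,1],[-8,-16.5,0,0,0,0,1],[-8,-16.5,0,0,0,0,1],[-8,-16.5,0,0,0,0,1],[-8,-16.5,0,0,0,0,1],[-8,-16.5,0,0,0,0,1]]]}'
python3 - <<'E'
from bench import eyes;from h import *
s=eyes.snapshot("wrist");im=s["img"];t=eyes.snapshot("top")["img"]
hsv=cv2.cvtColor(im,cv2.COLOR_RGB2HSV);big=cv2.resize(hsv,None,fx=4,fy=4)
p=proj(s,[479.5,-306.5,53]);print(p)
x,y=(p-40).astype(int)
W=np.hstack([cv2.resize(im[y:y+80,x:x+80],(400,400),interpolation=2),cv2.resize(t[125:185,390:450],(400,400),interpolation=2)]);print(x,y)
cv2.imwrite("pics/w4.png",W[:,:,::-1])
import pickle;pickle.dump(s,open("w4.pkl","wb"))
E
python3 go.py 479.5,-306.5,17
```

```text
time: 8.85
tool_pos: [476.5, -288.4, 205.1]
tcp_rot: [-180.0, -0.0, 96.9]
ft_force: [-0.6, -0.1, -0.0]
finger_gap: 85.2
grip_force: 0.0
[317.78195863 199.68591945]
277 159
479.5,-306.5,17 [-1.82, 0.1, 18.81] [-0.0, -0.0, 0.002]
t 8.95 [ 476.3 -288.6  205.1] [-180.    -0.    96.9] f [ 0.3  0.7 -0. ] gap 85.3
```

View pics/w4.png

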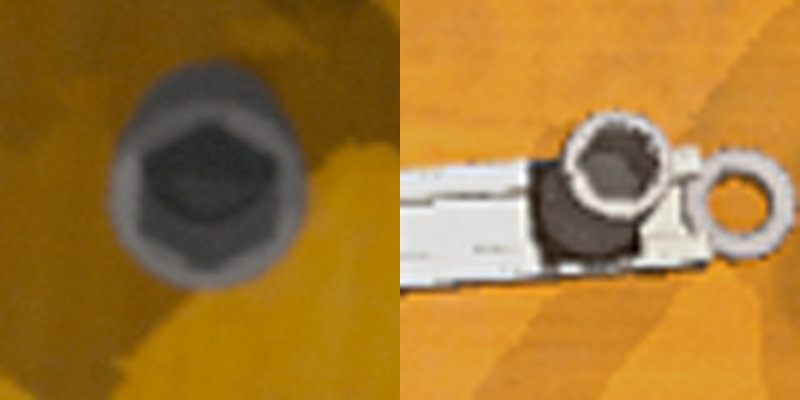

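Socket_24 stands upright on clip_4 in the top crop. Socket_30's rim is at (318.4,197.4) in the wrist picture, about 2 mm off the estimate, giving (480,-305).

```bash
python3 -m handwheel '{"series": [[[-1.67,0.17,6,0,0,0,1],[-1.67,0.17,11,0,0,0,1],[-1.67,0.17,16,0,0,0,1],[-1.67,0.17,18.7,0,0,0,1],[-1.67,0.17,18.7,0,0,0,1],[-1.67,0.17,18.7,0,0,0,1],[-1.67,0.17,18.7,0,0,0,0],[-1.67,0.17,18.7,0,0,0,0],[-1.67,0.17,18.7,0,0,0,0],[-1.67,0.17,18.7,0,0,0,0]]]}'
python3 go.py 620,-105,95
```

```text
time: 10.2
tool_pos: [480.0, -306.1, 19.8]
tcp_rot: [179.9, 0.1, 96.8]
ft_force: [-2.2, 1.5, 7.2]
finger_gap: 41.4
grip_force: 60.4
620,-105,95 [18.3, 16.3, -7.53] [0.001, 0.001, 0.0]
t 10.2 [ 480.  -306.1   19.8] [1.799e+02 1.000e-01 9.680e+01] f [-2.2  1.5  7.2] gap 41.4
```

```bash
python3 -m handwheel '{"series": [[[0,0,-5,0,0,0,0],[0,0,-9.3,0,0,0,0],[6,5.4,-9.3,0,0,0,0],[12,10.8,-9.3,0,0,0,0],[18.3,16.3,-9.3,0,0,0,0],[18.3,16.3,-9.3,0,0,0,0],[18.3,16.3,-9.3,0,0,0,0],[18.3,16.3,-9.3,0,0,0,0],[18.3,16.3,-9.3,0,0,0,0],[18.3,16.3,-9.3,0,0,0,0]]]}'
python3 go.py 620.5,-105,36;python3 - <<'E'
from bench import eyes;from h import *
s=eyes.snapshot("wrist");im=s["img"];cv2.imwrite("pics/w5.png",im[0:400,200:440][:,:,::-1])
for X in([620.5,-105,140],[610.8,-16.5,36],[601,68,36]):print(proj(s,X).round(1))
import pickle;pickle.dump(s,open("w5.pkl","wb"))
E
```

```text
time: 11.45
tool_pos: [619.0, -105.6, 111.3]
tcp_rot: [-180.0, 0.0, 96.7]
ft_force: [-0.2, 0.2, -3.3]
finger_gap: 41.3
grip_force: 62.6
620.5,-105,36 [0.05, 0.16, 7.53] [-0.0, 0.0, -0.001]
t 11.45 [ 619.  -105.6  111.3] [-180.     0.    96.7] f [-0.2  0.2 -3.3] gap 41.3
[319.1 278.7]
[319.7  85.2]
[320.1 -60.8]
```

View pics/w5.png

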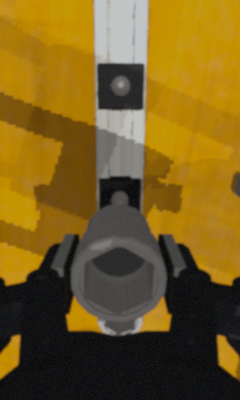

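The socket is upright with its mouth at (321,279), and clip_2's nose at (320,85) agrees with my stud position. I'll shift about 2 mm towards -y.

```bash
python3 -m handwheel '{"series": [[[-0.18,0.1,2,0,0,0,0],[-0.18,0.1,4,0,0,0,0],[-0.18,0.1,5,0,0,0,0],[-0.18,0.1,5.7,0,0,0,0],[-0.18,0.1,6.4,0,0,0,0],[-0.18,0.1,7,0,0,0,0],[-0.18,0.1,7.5,0,0,0,0],[-0.18,0.1,7.6,0,0,0,0],[-0.18,0.1,7.6,0,0,0,0]]]}'
python3 go.py
```

```text
time: 12.62
tool_pos: [620.9, -106.2, 35.9]
tcp_rot: [180.0, 0.0, 96.8]
ft_force: [-2.4, 0.5, 0.8]
finger_gap: 41.2
grip_force: 63.0
t 12.62 [ 620.9 -106.2   35.9] [180.    0.   96.8] f [-2.4  0.5  0.8] gap 41.2
```

```bash
python3 -m handwheel '{"series": [[[0,0,0.1,0,0,0,1],[0,0,0.1,0,0,0,1],[0,0,0,0,0,0,1],[0,0,-5,0,0,0,1],[0,0,-11,0,0,0,1],[5,-1.5,-17,0,0,0,1],[11,-3,-17,0,0,0,1],[17,-5,-17,0,0,0,1],[23,-6.5,-17,0,0,0,1],[29,-8,-17,0,0,0,1],[35,-9.6,-17,0,0,0,1],[41,-11.3,-17,0,0,0,1]]]}'
python3 -m handwheel '{"series": [[[0,0,0,0,0,0,1],[0,0,0,0,0,0,1],[0,0,0,0,0,0,1],[0,0,0,0,0,0,1]]]}'
python3 - <<'E'
from bench import eyes;from h import *
s=eyes.snapshot("wrist");im=s["img"];t=eyes.snapshot("top")["img"]
p=proj(s,[460.4,275.3,57]);print(p)
x,y=(p-40).astype(int)
W=np.hstack([cv2.resize(im[y:y+80,x:x+80],(400,400),interpolation=2),cv2.resize(t[120:180,360:420],(400,400),interpolation=2)]);print(x,y)
cv2.imwrite("pics/w6.png",W[:,:,::-1])
E
python3 go.py 460.4,275.3,20
```

```text
time: 14.12
tool_pos: [462.9, 279.8, 205.8]
tcp_rot: [179.9, -0.0, 96.8]
ft_force: [2.2, -0.4, 0.3]
finger_gap: 85.6
grip_force: 0.0
time: 14.62
tool_pos: [464.5, 276.8, 205.3]
tcp_rot: [180.0, 0.0, 96.7]
ft_force: [0.1, -0.3, 1.1]
finger_gap: 85.2
grip_force: 0.0
[312.92879571 184.63123269]
272 144
460.4,275.3,20 [-0.13, -0.41, 18.53] [-0.0, 0.0, -0.001]
t 14.72 [464.3 277.1 205.3] [-180.     0.    96.7] f [-0.4  1.4 -0.1] gap 85.3
```

View pics/w6.png

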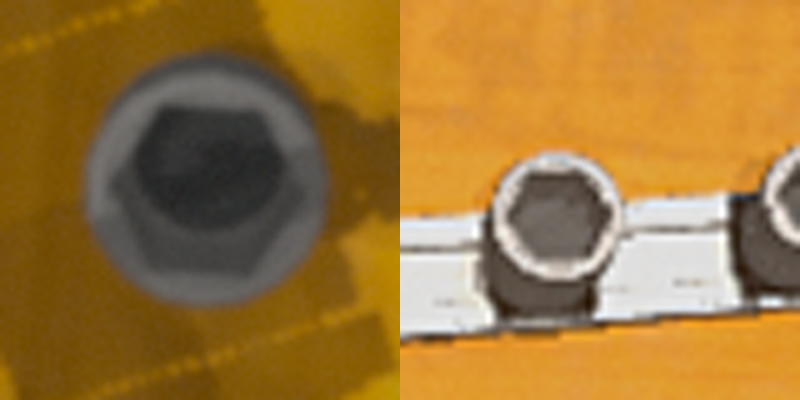

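Socket_30 is upright on clip_3. Socket_36's rim centre is at (313.6,181.6), giving about (461,276.5).

```bash
python3 -m handwheel '{"series": [[[0,-0.34,6,0,0,0,1],[0,-0.34,11,0,0,0,1],[0,-0.34,16,0,0,0,1],[0,-0.34,18.5,0,0,0,1],[0,-0.34,18.5,0,0,0,1],[0,-0.34,18.5,0,0,0,1],[0,-0.34,18.5,0,0,0,0],[0,-0.34,18.5,0,0,0,0],[0,-0.34,18.5,0,0,0,0],[0,-0.34,18.5,0,0,0,0]]]}'
python3 go.py 610.5,-17.5,112
```

```text
time: 15.98
tool_pos: [461.0, 278.1, 22.0]
tcp_rot: [179.9, -0.0, 96.8]
ft_force: [-4.3, -1.1, 9.6]
finger_gap: 50.1
grip_force: 61.4
610.5,-17.5,112 [-31.12, 11.34, -9.0] [0.001, -0.001, 0.001]
t 15.97 [461.  278.1  22. ] [179.9  -0.   96.8] f [-4.3 -1.1  9.6] gap 50.1
```

```bash
python3 -m handwheel '{"series": [[[0,0,-5,0,0,0,0],[0,0,-9.2,0,0,0,0],[-6,2,-9.2,0,0,0,0],[-12,4.3,-9.2,0,0,0,0],[-18,6.5,-9.2,0,0,0,0],[-24,8.7,-9.2,0,0,0,0],[-29,10.6,-9.2,0,0,0,0],[-31.1,11.3,-9.2,0,0,0,0],[-31.1,11.3,-9.2,0,0,0,0],[-31.1,11.3,-9.2,0,0,0,0],[-31.1,11.3,-9.2,0,0,0,0],[-31.1,11.3,-9.2,0,0,0,0]]]}'
python3 go.py 610.5,-17.5,38;python3 - <<'E'
from bench import eyes;from h import *
s=eyes.snapshot("wrist");im=s["img"];cv2.imwrite("pics/w7.png",im[0:400,200:440][:,:,::-1])
for X in([610.5,-17.5,147],[601,68,36]):print(proj(s,X).round(1))
E
```

```text
time: 17.48
tool_pos: [609.2, -16.6, 112.3]
tcp_rot: [-180.0, -0.0, 96.9]
ft_force: [-0.4, 0.0, -3.1]
finger_gap: 49.4
grip_force: 64.7
610.5,-17.5,38 [-0.1, 0.11, 7.43] [-0.0, -0.0, 0.002]
t 17.48 [609.2 -16.6 112.3] [-180.    -0.    96.9] f [-0.4  0.  -3.1] gap 49.4
[318.1 289.3]
[319.2  92. ]
```

View pics/w7.png

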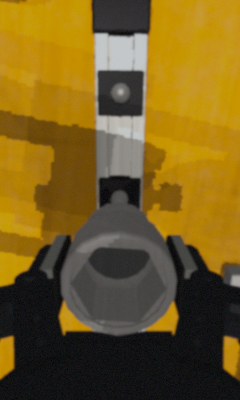

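The socket is upright with its mouth at about (320,281). Clip_1's nose is at (320.5,92), against a prediction of (319,92). I'll shift 2 mm towards -y and lower.

```bash
python3 -m handwheel '{"series": [[[-0.16,0.07,2,0,0,0,0],[-0.16,0.07,4,0,0,0,0],[-0.16,0.07,5,0,0,0,0],[-0.16,0.07,5.7,0,0,0,0],[-0.16,0.07,6.4,0,0,0,0],[-0.16,0.07,7,0,0,0,0],[-0.16,0.07,7.4,0,0,0,0],[-0.16,0.07,7.5,0,0,0,0],[-0.16,0.07,7.5,0,0,0,0]]]}'
python3 go.py 428.5,69,205
```

```text
time: 18.65
tool_pos: [610.8, -18.9, 38.2]
tcp_rot: [180.0, -0.0, 96.8]
ft_force: [-2.0, 3.8, 3.8]
finger_gap: 49.4
grip_force: 65.3
428.5,69,205 [10.9, -17.04, -16.69] [0.001, -0.0, 0.001]
t 18.65 [610.8 -18.9  38.2] [180.   -0.   96.8] f [-2.   3.8  3.8] gap 49.4
```

```bash
python3 -m handwheel '{"series": [[[0,0,0.1,0,0,0,1],[0,0,0.1,0,0,0,1],[0,0,0,0,0,0,1],[0,0,-5,0,0,0,1],[0,0,-11,0,0,0,1],[3,-5,-16.7,0,0,0,1],[6,-10,-16.7,0,0,0,1],[9,-15,-16.7,0,0,0,1],[10.9,-17,-16.7,0,0,0,1],[10.9,-17,-16.7,0,0,0,1],[10.9,-17,-16.7,0,0,0,1],[10.9,-17,-16.7,0,0,0,1]]]}'
python3 - <<'E'
from bench import eyes;from h import *
s=eyes.snapshot("wrist");im=s["img"];p=proj(s,[428,69.3,61]);print(p)
hsv=cv2.cvtColor(im,cv2.COLOR_RGB2HSV);m=((hsv[...,1]<90)).astype(np.uint8);k=0*m;cv2.circle(k,tuple(int(a) for a in p),36,1,-1);m&=k
c=max(cv2.findContours(m,0,1)[0],key=cv2.contourArea)
# lowest part of the outline belongs to the rim: circle from its bottom, left and right
x,y,w,h=cv2.boundingRect(c);print(x,y,w,h);U,V=x+w/2-.5,y+h-w/2-.5
P=ray(s,U,V,61);print(U,V,P.round(1),w*np.linalg.norm(ray(s,U+1,V,61)-P))
E
python3 go.py 428.5,70.5,21
```

```text
time: 20.15
tool_pos: [429.3, 68.3, 204.4]
tcp_rot: [180.0, 0.0, 96.8]
ft_force: [0.3, 0.7, -0.8]
finger_gap: 85.4
grip_force: 0.0
[315.77830111 183.70053276]
288 150 56 59
315.5 180.5 [427.3  72.6  61. ] 56.5612393698959
428.5,70.5,21 [0.23, -0.05, 18.32] [-0.0, 0.0, -0.001]
t 20.2 [429.3  68.2 204.2] [-180.     0.    96.8] f [ 1.1 -1.   0.7] gap 85.7
```

```bash
python3 -m handwheel '{"series": [[[0.27,-0.1,6,0,0,0,1],[0.27,-0.1,11,0,0,0,1],[0.27,-0.1,16,0,0,0,1],[0.27,-0.1,18.1,0,0,0,1],[0.27,-0.1,18.1,0,0,0,1],[0.27,-0.1,18.1,0,0,0,1],[0.27,-0.1,18.1,0,0,0,0],[0.27,-0.1,18.1,0,0,0,0],[0.27,-0.1,18.1,0,0,0,0],[0.27,-0.1,18.1,0,0,0,0]]]}'
python3 go.py 601,67,115
```

```text
time: 21.45
tool_pos: [428.1, 71.3, 24.9]
tcp_rot: [179.9, 0.0, 96.8]
ft_force: [-4.9, -1.0, 9.9]
finger_gap: 56.8
grip_force: 62.2
601,67,115 [-2.48, 17.13, -8.98] [0.001, 0.0, 0.0]
t 21.45 [428.1  71.3  24.9] [179.9   0.   96.8] f [-4.9 -1.   9.9] gap 56.8
```

```bash
python3 -m handwheel '{"series": [[[0,0,-5,0,0,0,0],[0,0,-9.2,0,0,0,0],[-0.8,6,-9.2,0,0,0,0],[-1.6,12,-9.2,0,0,0,0],[-2.5,17.1,-9.2,0,0,0,0],[-2.5,17.1,-9.2,0,0,0,0],[-2.5,17.1,-9.2,0,0,0,0],[-2.5,17.1,-9.2,0,0,0,0],[-2.5,17.1,-9.2,0,0,0,0]]]}'
python3 go.py 601.2,66,41;python3 - <<'E'
from bench import eyes;from h import *
s=eyes.snapshot("wrist");im=s["img"];cv2.imwrite("pics/w8.png",im[0:400,200:440][:,:,::-1])
for X in([601.2,66.,151],):print(proj(s,X).round(1))
E
```

```text
time: 22.58
tool_pos: [599.6, 67.0, 116.0]
tcp_rot: [179.9, 0.0, 96.8]
ft_force: [0.3, 0.3, -5.9]
finger_gap: 56.4
grip_force: 68.4
601.2,66,41 [-0.11, 0.14, 7.5] [0.001, 0.0, 0.001]
t 22.57 [599.6  67.  116. ] [179.9   0.   96.8] f [ 0.3  0.3 -5.9] gap 56.4
[318.9 290.1]
```

View pics/w8.png

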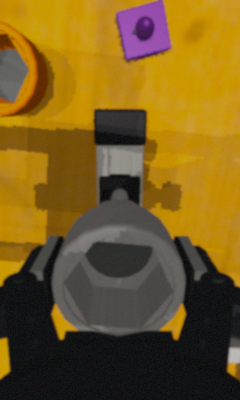

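Socket_41 is upright with its mouth at about (319,280), lined up with the rail and with clip_1's stud visible at (320,195).

```bash
python3 -m handwheel '{"series": [[[-0.12,0.13,2,0,0,0,0],[-0.12,0.13,4,0,0,0,0],[-0.12,0.13,5,0,0,0,0],[-0.12,0.13,5.7,0,0,0,0],[-0.12,0.13,6.4,0,0,0,0],[-0.12,0.13,7,0,0,0,0],[-0.12,0.13,7.4,0,0,0,0],[-0.12,0.13,7.5,0,0,0,0],[-0.12,0.13,7.5,0,0,0,0]]]}'
```

```text
time: 23.75
tool_pos: [601.8, 65.8, 41.1]
tcp_rot: [180.0, 0.0, 96.8]
ft_force: [-5.0, -1.1, 2.5]
finger_gap: 56.5
grip_force: 69.1
```

Seated height reached (41.1, against 24.9+16 expected). Release, retreat and check.

```bash
python3 -m handwheel '{"series": [[[0,0,0.1,0,0,0,1],[0,0,0.1,0,0,0,1],[0,0,0,0,0,0,1],[0,0,-5,0,0,0,1],[0,0,-11,0,0,0,1],[3,-5,-16.7,0,0,0,1],[8,-10,-16.7,0,0,0,1],[14,-13,-16.7,0,0,0,1],[20,-15,-16.7,0,0,0,1],[20,-15,-16.7,0,0,0,1],[20,-15,-16.7,0,0,0,1],[20,-15,-16.7,0,0,0,1]]]}'
python3 - <<'E'
from bench import eyes;from h import *
t=eyes.snapshot("top");s=eyes.snapshot("side")
a=cv2.resize(t["img"][125:190,250:460],(800,248),interpolation=2);b=cv2.resize(s["img"][140:270,310:430],(323,350),interpolation=2)
W=np.zeros((598,800,3),np.uint8);W[:248]=a;W[248:,:323]=b;cv2.imwrite("pics/end.png",W[:,:,::-1])
E
```

```text
time: 25.25
tool_pos: [429.3, 246.1, 207.4]
tcp_rot: [180.0, 0.0, 96.8]
ft_force: [-0.2, -0.3, -0.8]
finger_gap: 85.1
grip_force: 0.0
```

View pics/end.png

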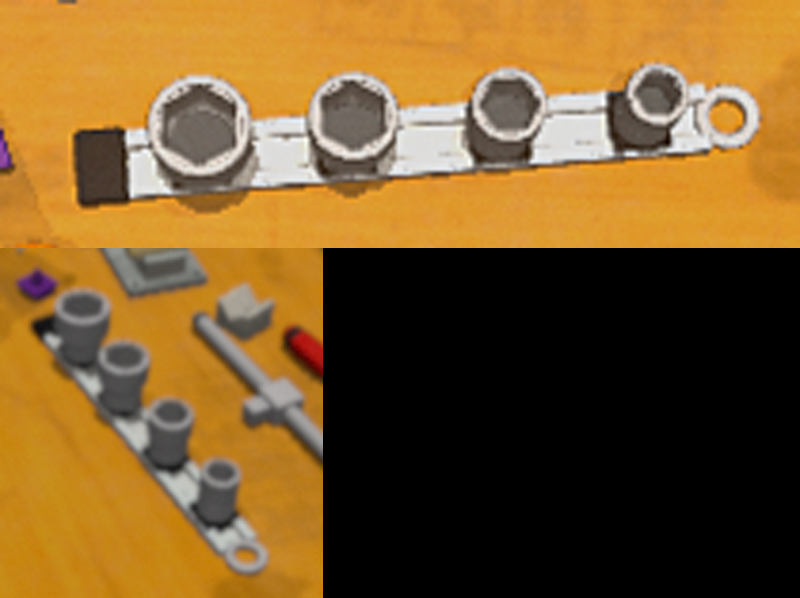

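Four sockets stand upright, largest at the cap and smallest at the eye. I'll check seating numerically from rim centres (top crop (200,127), (352,117), (507,105), (656,97)) against both views.

```bash
python3 - <<'E'
from bench import eyes;from h import *
t=eyes.snapshot("top");s=eyes.snapshot("side")
for n,p,q,h,D in(("41",(200,127),(82,305),61,(601,68)),("36",(352,117),(124,356),57,(610.8,-16.5)),("30",(507,105),(171,415),53,(620.5,-104)),("24",(656,97),(220,473),50,(630,-187))):
    U=(250+p[0]/800*210-.4,125+p[1]/248*65-.4);V=(310+q[0]/323*120-.4,140+(q[1]-248)/350*130-.4)
    A=[(np.array(c["mtx"])@np.c_[c["R"],c["t"]]) for c in(t,s)]
    X=cv2.triangulatePoints(A[0],A[1],np.float64(U),np.float64(V)).ravel();print(n,"stud",D,"rim@seated",ray(t,*U,h+16).round(1),"tri",(X[:3]/X[3]).round(1),"expect z",h+16)
E
```

```text
41 stud (601, 68) rim@seated [601.8  63.4  77. ] tri [600.5  63.1  81.4] expect z 77
36 stud (610.8, -16.5) rim@seated [610.8 -19.9  73. ] tri [610.4 -19.9  75.4] expect z 73
30 stud (620.5, -104) rim@seated [ 621.2 -105.7   69. ] tri [ 621.3 -105.7   67.7] expect z 69
24 stud (630, -187) rim@seated [ 628.9 -188.8   66. ] tri [ 629.  -188.8   66.4] expect z 66
```

```bash
python3 -c "
from bench import r;print(r.hand_in())"
```

```text
the job is handed in; nothing more can be done
None
```

All four sockets are on the rail in size order, smallest at the eye and largest at the cap, upright and released. The job was handed in at about 25 s, and the final pictures put all four within about 5 mm of seated height; the hand-in returned no verdict.

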